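Put the vial away in the push-to-open drawer

ROBOT

A 6-joint arm with a two-finger parallel gripper is mounted at the origin on the work surface. World frame = base frame: x ahead of the robot, y to its left, z up, the work surface at z = 0. Lengths are in m, angles in rad, forces in N, time in s.
With the tool pointing down it reaches from about 0.3 to 0.75 m from the base axis. Payload 8.5 kg.
Tool frame: the origin (TCP) lies midway between the tips of the shut fingers; the grasp point (between the pads) lies 19 mm behind it; y points along the fingers, x is the direction in which the jaws open and shut, and the axes are right-handed (so a half turn about y gives the same grasp; the last joint's range is limited). The gripper opens to 85 mm and grips with 20 to 120 N. Pads are 22 mm wide; open, the fingers measure 114 mm over their backs; the gripper's body (76 mm by 85 mm) begins 54 mm behind the grasp point. The pads swing forward as they close: fully open they stand 13 mm farther back than shut.
Start: joints at [1.119, 0.381, 1.297, -0, 1.464, -0.215], TCP at [0.129, 0.535, 0.231] pointing down, gripper open.
Joint ranges: [-3.11, 3.11], [-0.89, 2.33], [0.22, 2.48], [-1.42, 4.56], [0.17, 2.85], [-2.88, 2.88]. Speed limits (rad/s): [2.39, 2.39, 3.14, 3.14, 3.14, 3.14].

INTERFACE

Orientations are given as a unit quaternion [w, x, y, z].
In Python, from bench import r gives the robot as it stands. The module is installed in compiled form; this text tells all that it offers.
- The arm moves only by the tool play_rows, never from a script. Its argument "commands" is one flat list of numbers, 5 for each row, row after row: the shift along the tool's x, y, z in cm, then the turn about the tool's y in units of 5 degrees (1.0 is 5 degrees), then the closure, from 0 (fully open) to 1 (shut). A call has 1 to 5 rows; each row shifts and turns the commanded pose from where the row before left it, along the tool's axes as they then stand; what a row does not reach is not made up. A row lasts 1/8 s, in which the tool goes at most 62.5 mm and 10.7 degrees, less where a joint would pass 70% of its speed; a pose out of reach is approached as far as the arm can. A call with a gripper value outside its range is refused whole. The fingers move at their own pace and stop on an object; the grip force is fixed at half the most. Time passes only in rows, so rows that do not move let the fingers close. It gives the time, the measured TCP pose, the force and the opening at its end, in the units of the state.
- r.sense(): the state, without advancing time (a new reading comes with each control period).
- r.snapshot(name): name is "scene" or "top"; returns a dict with "frame" (420x560x3 uint8, red, green, blue), "range_z" (420x560 float32, m along the optical axis (not along the pixel's ray), 0 where there is no reading), "fx", "fy", "cx", "cy" (pixels), "k1" (the pictures are not rectified: a ray, as slopes to the right and down, at radius r is drawn at 1 + k1 r^2 times it, then the intrinsics apply), "R" (3x3) and "t" (3): a world point X has camera coordinates R X + t. Camera axes: x right, y down, z forward; pixel columns grow to the right and rows downward; lengths in m; the calibration is good to about 2 mm. A picture is of the moment at which its call begins.
- r.hand_in(): hands the job in, once; it reports no verdict.
Trained networks look in the newest picture that a camera, given by its name, has taken for a name from the list of things; names that differ only in an ending like _2 or _b are one class to them, and where a whole thing is asked for, a point or a joint stands for the part that bears it (a point fixed in the world has none). Each returns a list of dicts, best first, with "score" (0 to 1); they miss things now and then, are a little off and sometimes report something else, mostly with a low value. They report only what shows in the picture. A call takes as long as a camera call. They do not tell look-alikes from the thing itself.
- r.boxes_of(target, camera): "extent" ([centre column, centre row, width, height] in pixels, round what is visible of it).
- r.silhouettes(target, camera): "mask" (420x560 bool, what is visible of it) and "extent" ([centre column, centre row, width, height] in pixels, round what is visible of it).
The state is a dict: "t": time; "qpos": joint angles; "joint_vel": joint speeds; "tau": joint torques, N m; "position": TCP position; "ee_rot": TCP orientation; "ft_force": force on the tool from outside, world axes, zero at the start; "ft_torque": the same for the moment, N m; "width": opening from 0.0 (shut) to 1.0 (fully open).
Only numpy, scipy, OpenCV 4.12 (cv2) and the standard library are available. Lean on these libraries where they do the work, as an engineer would, in place of code of your own. Each camera call takes 0.05 s, during which the arm holds its last target. There are 200 camera calls.

TASK

Put the loose amber vial on the bench away in the vial drawer of the low white bench cabinet. The drawer has no handle: press its front in gently until you feel the touch latch stop it, let go so it springs out, stand the vial upright and fully down in the empty middle hole, then press the front gently home again, up to the stop, so that it latches and stays shut flush. Never push on the drawer or cabinet harder than 20 N, leave the two vials already in it standing in their holes, and do not disturb the other things on the bench.

Things in the scene. Friction and masses are not known exactly. Their poses are not given: they have to be found in the camera images.
- cabinet: Low white bench cabinet, fixed, 240 deep x 260 wide x 107 high (mm), with one handleless spring drawer in front. Origin: centre of its underside; x points from the drawer front to the back (the front looks along -x), y to the left seen from the robot, z up. A box 34 high stands on its top at the back. The drawer pushes back with 3 to 7 N all the way; at the stop the force rises steeply.
- vial_drawer (a joint): Drawer travel (m): 0 latched, 0.075 sprung out (along the cabinet's -x), negative when pressed past its rest place. Push-push latch: pressed in from 0 by 4 to 9 mm to its firm stop and let go, it springs out in about 1 s; pushed home 3 to 8 mm past 0 to the stop and let go, it latches at 0. The stop's depth differs between cabinets and cannot be seen; short of it the latch does not change over.
- drawer_face (a point): Point to press: on the front of the drawer's grey panel, mid-width, 83 mm above the bench; moves with the drawer, axes as the cabinet's. Panel 236 wide, 16 thick, from 12 to 103 mm above the bench; its front stands 27 mm before the carcass when latched, so fingers do not meet the carcass when it is pressed in. A push of 10 N or more is surely at the latch's stop; over 20 N overloads it.
- empty_hole (a point): Centre of the mouth of the empty middle hole in the drawer's white vial block, 46 mm above the bench; moves with the drawer, axes as the cabinet's. Round, 29 mm across, 24 deep, 1.5 chamfer. Drawn out, it is 40 mm before the carcass and 46 behind the panel's back; when shut it is hidden, 62 mm behind the panel's front. Filled holes 63 mm to its left and right (y).
- vial: The loose amber vial to put away, same kind as the two in the drawer: body 26 mm across, black ribbed cap 29 across from 44 to 62 mm above its foot, 62 tall, about 50 g. Stands upright on the bench. Origin: centre of its underside, z up.
- vial_cap (a point): Centre of the vial's cap, on its axis 53 mm above its foot: the place to grip it.
- vial_left: Vial of the same kind already standing in the drawer's left hole (y +63 mm); origin at the centre of its underside. Leave it in place.
- vial_right: Vial of the same kind already standing in the drawer's right hole (y -63 mm); origin at the centre of its underside. Leave it in place.
- reagent_bottle: Bystander: amber bottle with a paper label, larger than the vial, 48 across and 92 tall; origin under its centre. Stands on the bench.
- white_jar: Bystander: white plastic jar, 50 across and 56 tall; origin under its centre. Stands on the bench.
- wash_bottle: Bystander: white squeeze bottle 69 across with a bent blue spout, 205 tall; origin under its centre. Stands at the right.
- beaker: Bystander: empty glass beaker 68 across, 88 tall; origin under its centre. Stands beyond at the left.
- spatula: Bystander: steel spatula 180 long lying on the bench at the left; origin under its middle.
- marker: Bystander: marker pen 135 long lying on the bench at the right; origin under its middle.
There are look-alikes about, which are no part of the job. What is shaped like the vial but pink, purple or yellow is not meant.

How it is judged:
On the way, in this order (a step that is already met when the one before it is completed fails the run):
1. the drawer has been pressed open and stands sprung out (value of joint vial_drawer between 0.068 and 0.08 m), for 0.2 s.
2. the vial stands released, upright and fully down in the middle hole of the open drawer (horizontal distance between vial and empty_hole below 0.004 m and angle between vial's own z axis and vertical below 0.12 rad and z of vial in the frame of empty_hole between -0.028 and -0.021 m and contact force between the fingers and vial below 0.05 N and value of joint vial_drawer between 0.055 and 0.08 m), for 0.2 s.
At the end, for the whole second after the job is handed in: Drawer latched flush (within 2.5 mm of 0) and at rest; the vial released, upright (tilt under 0.12 rad) and fully down in the middle hole (foot 21 to 28 mm below the mouth, within 4 mm of its centre); the two other vials still down in their holes (same depth, tilt under 0.15 rad) (value of joint vial_drawer between -0.0025 and 0.0025 m and horizontal distance between vial and empty_hole below 0.004 m and angle between vial's own z axis and vertical below 0.12 rad and z of vial in the frame of empty_hole between -0.028 and -0.021 m and contact force between the fingers and vial below 0.05 N and angle between each of vial_left, vial_right's own z axis and vertical below 0.15 rad and z of vial_left in the frame of empty_hole between -0.028 and -0.021 m and z of vial_right in the frame of empty_hole between -0.028 and -0.021 m and velocity of joint vial_drawer between -0.01 and 0.01 m/s); the robot touches nothing.
It fails at once if the robot pushes on the drawer or the cabinet harder than 20 N (contact force between any of the fingers, the arm and cabinet above 20 N).
It fails at once if the vial is forced against the drawer or the cabinet harder than 40 N (contact force between vial and cabinet above 40 N).
It fails at once if another thing on the bench is moved more than 30 mm (distance of any of reagent_bottle, white_jar, wash_bottle, beaker, spatula, marker from where it was at the start of the episode above 0.03 m).
It fails at once if a bottle, jar or beaker on the bench is tipped over (angle between any of reagent_bottle, white_jar, wash_bottle, beaker's own z axis and vertical above 0.5 rad).
It fails at once if a vial already in the drawer is pulled or knocked out of its hole (z of any of vial_left, vial_right in the frame of empty_hole above -0.012 m).
It also fails if it takes over 72 s, if anything falls off the work surface, if the arm or the gripper's body presses on something with over 40 N, if the wrist force passes 120 N, or if a joint passes its speed limit or range.

## Working session

There is one attempt and no reset: what is moved stays moved. The work goes in short steps, Python scripts to look and compute and a tool call to move; the robot and the scene stay as the last step left them, time stands still between calls to the robot, and variables do not carry over. Pictures are saved under pics/ and viewed, about 8 in all and at most 12, crops included, and the job is handed in when it is done.

Besides the shell and the picture viewer there is one more tool, called after ">>>" in YAML: its name, and indented under it one key for each argument. play_rows: Moves the arm, as the interface text tells. Its arguments: {"type":"object","properties":{"commands":{"type":"array"}},"required":["commands"]}

```bash
mkdir -p pics; cat > h.py <<'E'
import numpy as np, cv2
from bench import r
def snap(c,name=None):
    s=r.snapshot(c)
    if name: cv2.imwrite(f'pics/{name}.png',s['frame'][:,:,::-1])
    return s
def ray(s,u,v):
    x,y=(u-s['cx'])/s['fx'],(v-s['cy'])/s['fy']
    a,b=x,y
    for _ in range(20):
        f=1+s['k1']*(a*a+b*b); a,b=x/f,y/f
    return np.stack([a,b,np.ones_like(a)],-1)
def cloud(s):
    v,u=np.mgrid[0:420,0:560].astype(float)
    return (ray(s,u,v)*s['range_z'][...,None]-s['t'])@s['R']
def proj(s,X):
    c=s['R']@np.array(X)+s['t'];a=c[:2]/c[2];a=a*(1+s['k1']*(a@a))
    return a*[s['fx'],s['fy']]+[s['cx'],s['cy']]
E
python3 - <<'E'
from h import *
ims=[]
for c in('scene','top'):
    s=snap(c,c+'0'); P=cloud(s); print(c,'cam at',-s['R'].T@s['t'])
    for n in('vial','cabinet','drawer_face','reagent_bottle','white_jar','wash_bottle','beaker','spatula','marker'):
        for d in r.silhouettes(n,c)[:5]:
            m=d['mask']&(s['range_z']>0); Q=P[m]
            if len(Q): print(n,round(d['score'],2),np.round(d['extent']),'med',np.median(Q,0).round(3),'lo',np.percentile(Q,2,axis=0).round(3),'hi',np.percentile(Q,98,axis=0).round(3))
print(r.sense())
E
```

```text
scene cam at [0.98783346 0.70786412 0.97338027]
vial 0.72 [351. 297.  12.  17.] med [0.522 0.328 0.052] lo [0.505 0.305 0.001] hi [0.53  0.337 0.066]
vial 0.66 [389. 323.  17.  30.] med [0.499 0.426 0.057] lo [0.457 0.401 0.003] hi [0.506 0.436 0.066]
vial 0.63 [368. 350.  14.  22.] med [0.581 0.444 0.057] lo [0.564 0.429 0.005] hi [0.588 0.454 0.066]
vial 0.58 [394. 296.  16.  22.] med [0.433 0.38  0.05 ] lo [ 0.415  0.364 -0.   ] hi [0.44  0.39  0.066]
cabinet 0.64 [192. 242. 137. 128.] med [0.751 0.011 0.108] lo [ 0.61  -0.168  0.011] hi [0.869 0.086 0.144]
drawer_face 0.57 [235. 214.  52.  78.] med [ 0.615 -0.013  0.102] lo [ 0.588 -0.158  0.006] hi [0.623 0.077 0.108]
reagent_bottle 0.91 [369. 253.  19.  37.] med [0.395 0.259 0.058] lo [0.372 0.233 0.008] hi [0.408 0.275 0.095]
white_jar 0.77 [244. 151.  10.  18.] med [ 0.45  -0.263  0.04 ] lo [ 0.428 -0.288  0.011] hi [ 0.466 -0.254  0.062]
white_jar 0.17 [234. 218.  52.  78.] med [ 0.615 -0.012  0.102] lo [ 0.556 -0.155  0.001] hi [0.629 0.077 0.108]
wash_bottle 0.64 [427. 264.  34.  59.] med [0.29  0.369 0.005] lo [0.202 0.30
[... 2079 characters left out ...]
012] lo [ 0.221 -0.376 -0.002] hi [ 0.333 -0.321  0.017]
{'t': 1.0, 'qpos': array([ 1.11871156e+00,  3.80589062e-01,  1.29739614e+00, -4.03301409e-05,
        1.46361930e+00, -2.15308090e-01]), 'joint_vel': array([-0.00025144,  0.00065049,  0.00051039, -0.00303308, -0.00103413,
        0.00070689]), 'tau': array([ 2.40672314e-03, -4.48351049e+01, -2.31462425e+01, -9.62599438e-05,
        6.82679711e-04,  1.95983228e-05]), 'position': array([0.12901967, 0.53462789, 0.23132958]), 'ee_rot': array([-0.5555406 ,  0.55556977,  0.43744777, -0.43744293]), 'ft_force': array([0.57465179, 1.38186467, 0.55640809]), 'ft_torque': array([-0.00651861,  0.03327075,  0.0182367 ]), 'width': 0.9984224649352292}
```

```bash
python3 - <<'E'
import cv2,numpy as np
a=cv2.imread('pics/scene0.png');b=cv2.imread('pics/top0.png')
A=cv2.resize(a[230:390,280:450],(400,376),interpolation=3);B=cv2.resize(b[140:300,95:265],(400,376),interpolation=3)
w=np.hstack([cv2.resize(a[80:400,90:470],(400,337)),cv2.resize(b[60:340,90:490],(400,337))])
o=np.vstack([np.hstack([A,B]),w]);cv2.imwrite('pics/c1.png',cv2.resize(o,(673,600)))
E
```

```text
(no output)
```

View pics/c1.png

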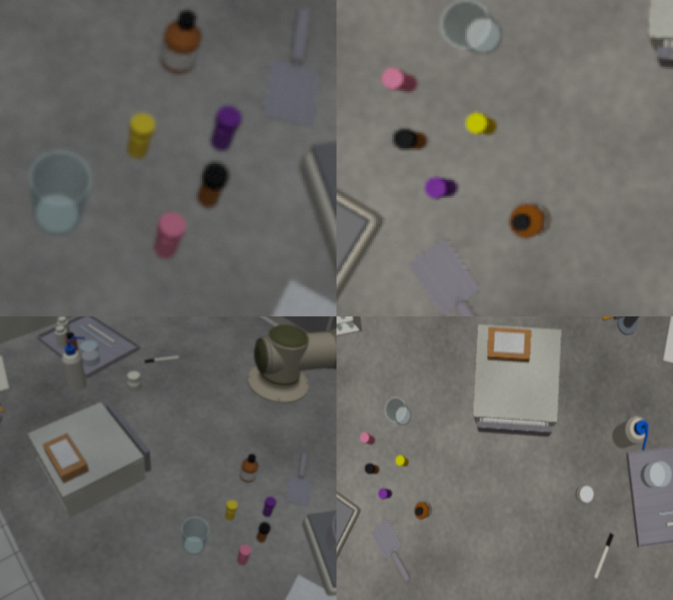

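The four vial-shaped things in the top picture are at pixels (131,209), (148,236), (128,181) and (168,202). The first is amber with a black cap, the others are purple, pink and yellow. So the first one is meant, and the enlarged crop confirms it. Next I measure the cabinet pose.

```bash
python3 - <<'E'
from h import *
from scipy.spatial.transform import Rotation as Rn
for c in('top','scene'):
    s=snap(c); P=cloud(s); ok=s['range_z']>0
    v=ok&(np.hypot(P[...,0]-.493,P[...,1]-.422)<.03)&(P[...,2]>.055)
    Q=P[v]; print(c,'vial cap',len(Q),((Q.max(0)+Q.min(0))/2).round(4),np.median(Q,0).round(4), np.ptp(Q,0).round(3))
    m=ok&(P[...,0]>.55)&(P[...,0]<.95)&(abs(P[...,1]+.045)<.2)
    t=m&(P[...,2]>.095)&(P[...,2]<.118)
    t=cv2.morphologyEx(t.astype(np.uint8),cv2.MORPH_OPEN,np.ones((3,3)))>0
    (a,b),(w,h),ang=cv2.minAreaRect(P[t][:,:2].astype(np.float32)); print('top+panel rect',a,b,w,h,ang)
    t2=m&(P[...,2]>.095)&(P[...,2]<.15)
    (a,b),(w,h),ang=cv2.minAreaRect(P[t2][:,:2].astype(np.float32)); print('all rect',a,b,w,h,ang,np.median(P[t][:,2]))
    # front edge line: per-y-bin min x of high points
    Q=P[t2]; 
    ys=np.arange(-.15,.07,.02); print([(round(float(y),2),round(float(np.percentile(Q[abs(Q[:,1]-y)<.01][:,0],1)),4)) for y in ys])
q=r.sense()['ee_rot']; print(Rn.from_quat(q[[1,2,3,0]]).as_matrix().round(3)); print(r.sense()['t'])
E
```

```text
top vial cap 106 [0.4924 0.423  0.062 ] [0.4923 0.4222 0.0627] [0.028 0.031 0.014]
top+panel rect 0.7374791502952576 -0.04497280716896057 0.259674996137619 0.26924481987953186 88.22767639160156
all rect 0.7375534772872925 -0.04503917694091797 0.25974151492118835 0.2693302631378174 88.16111755371094 0.10748596351778801
[(-0.15, 0.6015), (-0.13, 0.6021), (-0.11, 0.6028), (-0.09, 0.6035), (-0.07, 0.6033), (-0.05, 0.6051), (-0.03, 0.606), (-0.01, 0.606), (0.01, 0.6065), (0.03, 0.6079), (0.05, 0.6077)]
scene vial cap 138 [0.4915 0.4238 0.0616] [0.4934 0.4241 0.0632] [0.03  0.028 0.012]
top+panel rect 0.7361788153648376 -0.04682868719100952 0.26653462648391724 0.2691236436367035 88.26536560058594
all rect 0.7361788153648376 -0.04682868719100952 0.26653462648391724 0.2691236436367035 88.26536560058594 0.10824873312422864
[(-0.15, 0.6024), (-0.13, 0.6028), (-0.11, 0.6035), (-0.09, 0.603), (-0.07, 0.6051), (-0.05, 0.6044), (-0.03, 0.6062), (-0.01, 0.6061), (0.01, 0.6072), (0.03, 0.6081), (0.05, 0.6096)]
[[ 0.235  0.    -0.972]
 [ 0.972 -0.     0.235]
 [ 0.    -1.    -0.   ]]
1.1
```

>>> play_rows:
  commands: [0, 0, 0, -1.18, 1, 0, 0, 0, -1.18, 1, -4.7, 0, -3.41, 0, 1, -4.7, 0, -3.41, 0, 1, -4.7, 0, -3.41, 0, 1]

```text
t: 1.72
position: [0.2276, 0.3891, 0.2314]
ee_rot: [-0.507, 0.508, 0.493, -0.492]
ft_force: [0.3, 0.2, 0.4]
width: -0.0
```

>>> play_rows:
  commands: [-4.7, 0, -3.41, 0, 1, -4.7, 0, -3.41, 0, 1, -4.7, 0, -3.41, 0, 1, -4.7, 0, -3.41, 0, 1, -4.7, 0, -3.41, 0, 1]

```text
t: 2.35
position: [0.3909, 0.1487, 0.2316]
ee_rot: [-0.508, 0.508, 0.492, -0.492]
ft_force: [1.6, 0.6, 0.5]
width: 0.003
```

>>> play_rows:
  commands: [-4.7, 0, -3.41, 0, 1, -4.7, 0, -3.41, 0, 1, -4.7, 0, -3.41, 0, 1, -4.7, 0, -3.41, 0, 1, 0, 0, 0, 0, 1]

```text
t: 2.98
position: [0.5221, -0.0447, 0.2306]
ee_rot: [0.509, -0.509, -0.491, 0.491]
ft_force: [-1.2, 0.5, -1.2]
width: -0.003
```

>>> play_rows:
  commands: [0, 5.5, 0, 0, 1, 0, 5.5, 0, 0, 1, 0, 5.4, 0, 0, 1, 0, 0, -2.5, 0, 1, 0, 0, -2.0, 0, 1]

```text
t: 3.6
position: [0.5658, -0.0422, 0.067]
ee_rot: [0.508, -0.507, -0.492, 0.493]
ft_force: [0.1, 0.1, 0.2]
width: -0.002
```

>>> play_rows:
  commands: [0, 0, -0.5, 0, 1, 0, 0, -0.4, 0, 1, 0, 0, -0.3, 0, 1, 0, 0, 0, 0, 1]

```text
t: 4.1
position: [0.5774, -0.0434, 0.0675]
ee_rot: [-0.508, 0.508, 0.492, -0.492]
ft_force: [-0.8, 0.2, -0.8]
width: -0.003
```

>>> play_rows:
  commands: [0, 0, -0.2, 0, 1, 0, 0, -0.2, 0, 1, 0, 0, -0.2, 0, 1, 0, 0, 0, 0, 1]

```text
t: 4.6
position: [0.5837, -0.0437, 0.0673]
ee_rot: [-0.508, 0.508, 0.492, -0.492]
ft_force: [0.5, -1.1, -0.6]
width: 0.005
```

>>> play_rows:
  commands: [0, 0, -0.15, 0, 1, 0, 0, -0.15, 0, 1, 0, 0, 0, 0, 1]

```text
t: 4.97
position: [0.5867, -0.0438, 0.0673]
ee_rot: [-0.508, 0.508, 0.492, -0.492]
ft_force: [-0.2, -0.1, 0.9]
width: 0.001
```

>>> play_rows:
  commands: [0, 0, -0.15, 0, 1, 0, 0, -0.15, 0, 1, 0, 0, 0, 0, 1]

```text
t: 5.35
position: [0.5897, -0.0439, 0.0673]
ee_rot: [-0.508, 0.508, 0.492, -0.492]
ft_force: [-0.2, -0.1, -0.3]
width: 0.0
```

>>> play_rows:
  commands: [0, 0, -0.15, 0, 1, 0, 0, -0.15, 0, 1, 0, 0, 0, 0, 1]

```text
t: 5.72
position: [0.5925, -0.0439, 0.0673]
ee_rot: [0.508, -0.508, -0.492, 0.492]
ft_force: [-1.3, -0.6, 1.6]
width: 0.001
```

>>> play_rows:
  commands: [0, 0, -0.15, 0, 1, 0, 0, -0.15, 0, 1, 0, 0, 0, 0, 1]

```text
t: 6.1
position: [0.595, -0.044, 0.0673]
ee_rot: [0.508, -0.507, -0.492, 0.493]
ft_force: [-5.4, -1.0, 1.8]
width: 0.004
```

>>> play_rows:
  commands: [0, 0, -0.1, 0, 1, 0, 0, 0, 0, 1]

```text
t: 6.35
position: [0.5958, -0.044, 0.0673]
ee_rot: [0.508, -0.507, -0.492, 0.493]
ft_force: [-5.7, 0.0, 3.0]
width: -0.002
```

>>> play_rows:
  commands: [0, 0, -0.1, 0, 1, 0, 0, 0, 0, 1]

```text
t: 6.6
position: [0.5968, -0.044, 0.0673]
ee_rot: [0.508, -0.507, -0.492, 0.493]
ft_force: [-5.8, 0.3, 4.2]
width: -0.003
```

>>> play_rows:
  commands: [0, 0, -0.1, 0, 1, 0, 0, 0, 0, 1]

```text
t: 6.85
position: [0.5978, -0.0441, 0.0673]
ee_rot: [0.508, -0.507, -0.492, 0.493]
ft_force: [-6.1, -0.8, 3.4]
width: 0.001
```

>>> play_rows:
  commands: [0, 0, -0.1, 0, 1, 0, 0, 0, 0, 1]

```text
t: 7.1
position: [0.5984, -0.0441, 0.0673]
ee_rot: [0.508, -0.507, -0.492, 0.493]
ft_force: [-8.2, -0.6, 5.2]
width: 0.004
```

>>> play_rows:
  commands: [0, 0, -0.05, 0, 1, 0, 0, 0, 0, 1]

```text
t: 7.35
position: [0.5985, -0.0441, 0.0673]
ee_rot: [0.509, -0.507, -0.491, 0.493]
ft_force: [-10.4, -1.4, 6.9]
width: -0.001
```

>>> play_rows:
  commands: [0, 0, 2.0, 0, 1, 0, 0, 4.0, 0, 1, 0, 0, 4.0, 0, 1, 0, -5, 0, 0, 1, 0, -5, 0, 0, 1]

```text
t: 7.98
position: [0.4999, -0.041, 0.1686]
ee_rot: [0.508, -0.508, -0.492, 0.492]
ft_force: [0.4, -0.2, -0.2]
width: 0.001
```

```bash
cat > cab.py <<'E'
from h import *
s=snap('top','top1'); P=cloud(s); ok=s['range_z']>0
import sys
m=ok&(P[...,0]>.515)&(P[...,0]<.62)&(abs(P[...,1]+.044)<.14)&(P[...,2]>.095)&(P[...,2]<.112)
Q=P[m]
for y in np.arange(-.15,.07,.03):
    q=Q[abs(Q[:,1]-y)<.01][:,0]; print(round(y,2),len(q),np.percentile(q,[1,50]).round(4))
m=ok&(P[...,0]>.535)&(P[...,0]<.62)&(abs(P[...,1]+.044)<.13)&(P[...,2]>.073)&(P[...,2]<.09)
n,l,st,ce=cv2.connectedComponentsWithStats(m.astype(np.uint8))
for i in range(1,n):
    if st[i,4]>15: q=P[l==i]; print(st[i],((q.max(0)+q.min(0))/2).round(4),np.ptp(q,0).round(3))
print(r.sense()['t'],r.sense()['position'])
cv2.imwrite('pics/top1c.png',cv2.resize(s['frame'][80:220,230:400,::-1],(680,560),interpolation=cv2.INTER_CUBIC))
E
python3 cab.py
```

```text
Traceback (most recent call last):
  File "cab.py", line 7, in <module>
    q=Q[abs(Q[:,1]-y)<.01][:,0]; print(round(y,2),len(q),np.percentile(q,[1,50]).round(4))
                                                         ~~~~~~~~~~~~~^^^^^^^^^^
IndexError: index -1 is out of bounds for axis 0 with size 0
```

>>> play_rows:
  commands: [5.8, 0, 0.25, 0, 0, 5.8, 0, 0.25, 0, 0, 5.8, 0, 0.25, 0, 0, 5.8, 0, 0.25, 0, 0, 5.8, 0, 0.25, 0, 0]

```text
t: 8.65
position: [0.4967, 0.2513, 0.1673]
ee_rot: [-0.507, 0.508, 0.493, -0.492]
ft_force: [0.8, -0.3, 0.2]
width: 0.998
```

>>> play_rows:
  commands: [5.8, 0, 0.25, 0, 0, 5.8, 0, 0.25, 0, 0, 5.8, 0, 0.25, 0, 0, 0, 0, 0, 0, 0]

```text
t: 9.15
position: [0.4936, 0.4269, 0.1663]
ee_rot: [0.507, -0.506, -0.494, 0.493]
ft_force: [-0.7, -1.1, 0.1]
width: 0.998
```

```bash
sed -i 's/; print(round(y,2),len(q),np/; len(q) and print(round(y,2),len(q),np/' cab.py; python3 cab.py
```

```text
-0.15 37 [0.5253 0.5322]
-0.12 51 [0.526  0.5336]
-0.09 47 [0.5276 0.5353]
-0.06 50 [0.5276 0.5348]
-0.03 52 [0.5287 0.5366]
0.0 50 [0.5301 0.5379]
0.03 46 [0.532  0.5399]
0.06 52 [0.5317 0.5393]
[272 171  11  12  93] [0.5922 0.0219 0.0814] [0.028 0.027 0.016]
[319 174  11  11  95] [ 0.588  -0.1032  0.0826] [0.027 0.027 0.013]
9.2 [0.49402447 0.42479486 0.166456  ]
```

View pics/top1c.png

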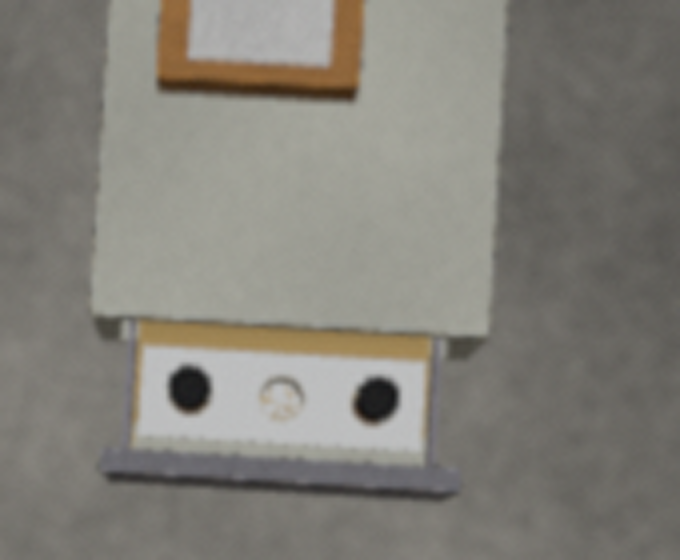

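The drawer stands sprung out, with the black caps at crop pixels (190,388) and (376,400) and the empty hole at (283,398). The midpoint of the caps puts the hole at about (0.590, -0.041).

>>> play_rows:
  commands: [-0.13, 3, 0.15, 0, 0, 0, 4.5, 0, 0, 0, 0, 4.0, 0, 0, 0, 0, 1.9, 0, 0, 0, 0, 0, 0, 0, 0]

```text
t: 9.82
position: [0.4928, 0.4206, 0.0322]
ee_rot: [0.508, -0.508, -0.491, 0.493]
ft_force: [0.4, -0.7, -0.9]
width: 0.999
```

>>> play_rows:
  commands: [0, 0, 0, 0, 1, 0, 0, 0, 0, 1, 0, 0, 0, 0, 1, 0, 0, 0, 0, 1]

```text
t: 10.32
position: [0.4932, 0.4222, 0.0342]
ee_rot: [-0.507, 0.508, 0.493, -0.492]
ft_force: [-0.9, -0.3, 4.8]
width: 0.319
```

>>> play_rows:
  commands: [0, -2, 0, 0, 1, 0, -4.5, 0, 0, 1, 0, -4.5, 0, 0, 1, 0, -4, 0, 0, 1, 0, 0, 0, 0, 1]

```text
t: 10.95
position: [0.4938, 0.4227, 0.1867]
ee_rot: [-0.507, 0.508, 0.494, -0.49]
ft_force: [0.2, -1.1, -1.6]
width: 0.318
```

```bash
python3 - <<'E'
from h import *
o=[]
st=r.sense();p=st['position'];print(p,st['width'])
for c in('scene','top'):
    s=snap(c,c+'2');P=cloud(s);u,v=proj(s,p).astype(int);print(c,u,v)
    o.append(cv2.resize(s['frame'][max(v-45,0):v+45,max(u-45,0):u+45,::-1],(400,400),interpolation=cv2.INTER_CUBIC))
    hsv=cv2.cvtColor(s['frame'],cv2.COLOR_RGB2HSV)
    m=(s['range_z']>0)&(np.linalg.norm(P-(p-[0,0,.02]),axis=-1)<.05)&(hsv[...,1]>140)&(hsv[...,0]<25)
    Q=P[m]; print(len(Q)); 
    if len(Q): print(Q.min(0),Q.max(0),np.median(Q,0))
cv2.imwrite('pics/c2.png',np.hstack(o))
E
```

```text
[0.49378561 0.42268971 0.18670704] 0.3176268600711091
scene 399 286
94
[0.49591169 0.41804277 0.16330117] [0.5072683  0.43559811 0.20524563] [0.50363637 0.42768965 0.17990047]
top 108 206
0
```

View pics/c2.png

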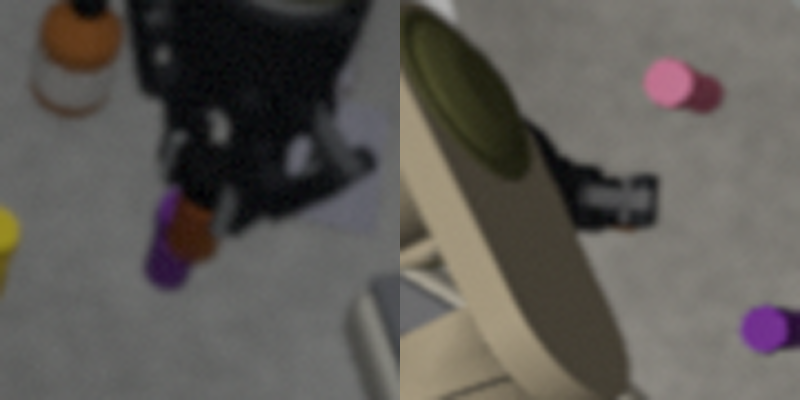

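The amber body hangs below the fingers at scene crop (195,230), gripped by the cap and upright. Next I carry it over the hole.

>>> play_rows:
  commands: [-3, 0, -0.7, 0, 1, -5.2, 0, -1.25, 0, 1, -5.2, 0, -1.25, 0, 1, -5.2, 0, -1.25, 0, 1, -5.2, 0, -1.25, 0, 1]

```text
t: 11.68
position: [0.542, 0.1807, 0.1816]
ee_rot: [0.508, -0.507, -0.491, 0.493]
ft_force: [0.6, 0.3, -1.3]
width: 0.317
```

>>> play_rows:
  commands: [-5.2, 0, -1.25, 0, 1, -5.2, 0, -1.25, 0, 1, -5.2, 0, -1.25, 0, 1, -5.2, 0, -1.25, 0, 1, -1.5, 0, -0.35, 0, 1]

```text
t: 12.3
position: [0.5889, -0.0448, 0.1813]
ee_rot: [0.509, -0.508, -0.491, 0.492]
ft_force: [-0.4, -0.4, -0.4]
width: 0.318
```

>>> play_rows:
  commands: [0, 0, 0, 0, 1]

```text
t: 12.42
position: [0.5887, -0.0424, 0.182]
ee_rot: [0.509, -0.507, -0.492, 0.492]
ft_force: [-0.6, -0.3, -0.6]
width: 0.32
```

```bash
python3 - <<'E'
from h import *
from scipy.spatial.transform import Rotation as Rn
st=r.sense();p=st['position'];q=st['ee_rot'];M=Rn.from_quat(q[[1,2,3,0]]).as_matrix();print(p,st['width'],M.round(4).tolist())
s=snap('scene','scene3');P=cloud(s)
for y0 in(.022,-.103):
    m=(s['range_z']>0)&(np.hypot(P[...,0]-.59,P[...,1]-y0)<.03)&(P[...,2]>.072)&(P[...,2]<.095); Q=P[m]
    if len(Q): print(len(Q),((Q.max(0)+Q.min(0))/2).round(4),np.ptp(Q,0).round(3))
print('to hole, tool axes cm',100*M.T@(np.array([.590,-.0410,.150])-p))
u,v=proj(s,[.59,-.041,.1]).astype(int);print(u,v)
cv2.imwrite('pics/c3.png',cv2.resize(s['frame'][v-60:v+50,u-60:u+60,::-1],(720,660)[:2],interpolation=cv2.INTER_CUBIC)[:600])
E
```

```text
[ 0.58873574 -0.04239131  0.18200207] 0.3198264100320667 [[0.0322, -0.0024, -0.9995], [0.9995, 0.0009, 0.0322], [0.0008, -1.0, 0.0024]]
114 [0.5912 0.0225 0.0809] [0.03  0.029 0.017]
103 [ 0.5875 -0.1029  0.0818] [0.028 0.031 0.019]
to hole, tool axes cm [ 0.14047328  3.20002216 -0.12957603]
239 201
```

View pics/c3.png

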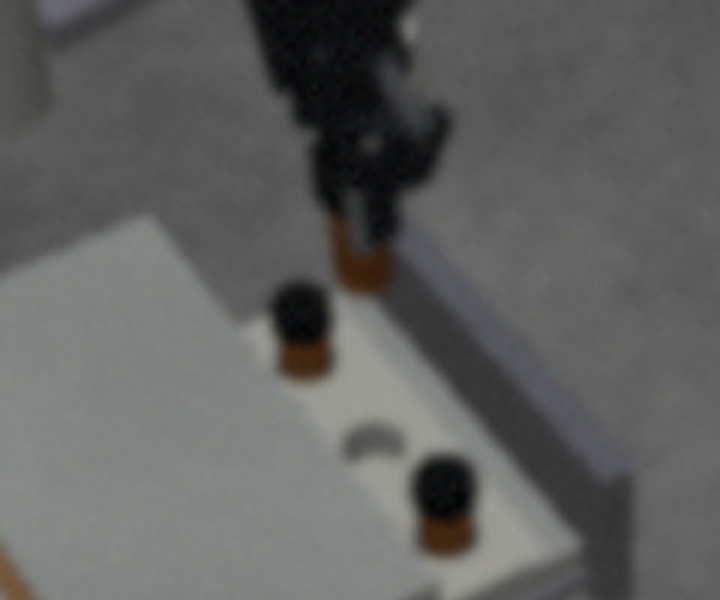

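>>> play_rows:
  commands: [0.14, 2, -0.11, 0, 1, 0, 3, 0, 0, 1, 0, 3, 0, 0, 1, 0, 1.3, 0, 0, 1, 0, 0, 0, 0, 1]

```text
t: 13.1
position: [0.59, -0.0398, 0.09]
ee_rot: [0.508, -0.507, -0.492, 0.493]
ft_force: [-0.5, 0.1, -1.0]
width: 0.316
```

```bash
python3 - <<'E'
from h import *
st=r.sense();p=st['position'];print(p)
s=snap('scene','scene4');P=cloud(s)
hsv=cv2.cvtColor(s['frame'],cv2.COLOR_RGB2HSV)
m=(s['range_z']>0)&(np.hypot(P[...,0]-p[0],P[...,1]-p[1])<.03)&(hsv[...,1]>140)&(hsv[...,0]<25)
Q=P[m]; print(len(Q),Q.min(0),Q.max(0),np.median(Q,0))
u,v=proj(s,[.59,-.041,.06]).astype(int);print(u,v)
cv2.imwrite('pics/c4.png',cv2.resize(s['frame'][v-30:v+25,u-35:u+35,::-1],(700,550),interpolation=cv2.INTER_CUBIC))
E
```

```text
[ 0.59003231 -0.03977396  0.09002877]
26 [ 0.58561849 -0.03660144  0.06101216] [ 0.59992021 -0.02497575  0.08173023] [ 0.59452967 -0.02955486  0.07138639]
240 211
```

View pics/c4.png

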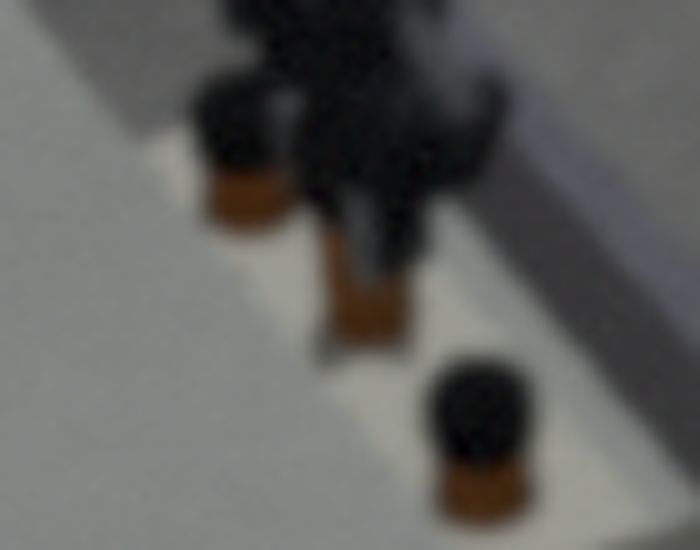

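>>> play_rows:
  commands: [-0.05, 0.4, 0, 0, 1, 0, 0.4, 0, 0, 1, 0, 0.3, 0, 0, 1, 0, 0, 0, 0, 1]

```text
t: 13.65
position: [0.5902, -0.0413, 0.0792]
ee_rot: [0.508, -0.508, -0.492, 0.492]
ft_force: [-1.3, 1.4, -0.7]
width: 0.319
```

>>> play_rows:
  commands: [0, 0.3, 0, 0, 1, 0, 0.2, 0, 0, 1, 0, 0, 0, 0, 1]

```text
t: 14.02
position: [0.5902, -0.0412, 0.0741]
ee_rot: [0.508, -0.508, -0.492, 0.492]
ft_force: [-0.4, -0.7, -0.4]
width: 0.316
```

Foot is already below the mouth with no force.

>>> play_rows:
  commands: [0, 0.4, 0, 0, 1, 0, 0.4, 0, 0, 1, 0, 0.4, 0, 0, 1, 0, 0.2, 0, 0, 1, 0, 0, 0, 0, 1]

```text
t: 14.65
position: [0.5902, -0.0412, 0.0602]
ee_rot: [0.508, -0.508, -0.492, 0.492]
ft_force: [0.0, 0.9, -0.5]
width: 0.317
```

>>> play_rows:
  commands: [0, 0.15, 0, 0, 1, 0, 0.1, 0, 0, 1, 0, 0, 0, 0, 1]

```text
t: 15.02
position: [0.5903, -0.0413, 0.0578]
ee_rot: [0.508, -0.508, -0.492, 0.492]
ft_force: [-0.1, 0.7, -0.3]
width: 0.32
```

>>> play_rows:
  commands: [0, 0.1, 0, 0, 1, 0, 0.1, 0, 0, 1, 0, 0, 0, 0, 1]

```text
t: 15.4
position: [0.5904, -0.0413, 0.0562]
ee_rot: [-0.507, 0.508, 0.492, -0.492]
ft_force: [-0.4, 0.7, 3.4]
width: 0.313
```

>>> play_rows:
  commands: [0, 0, 0, 0, 0.47, 0, 0, 0, 0, 0.47, 0, 0, 0, 0, 0.47, 0, 0, 0, 0, 0.47]

```text
t: 15.9
position: [0.5903, -0.0413, 0.0557]
ee_rot: [0.508, -0.508, -0.492, 0.492]
ft_force: [0.5, 0.5, 0.5]
width: 0.531
```

>>> play_rows:
  commands: [0, -1.5, 0, 0, 0.47, 0, -3, 0, 0, 0.47, 0, -4, 0, 0, 0.47, 0, -4, 0, 0, 0.47, 0, 0, 0, 0, 0.47]

```text
t: 16.52
position: [0.5915, -0.0415, 0.1851]
ee_rot: [-0.505, 0.51, 0.494, -0.491]
ft_force: [-0.4, -0.1, -0.1]
width: 0.527
```

>>> play_rows:
  commands: [0, 0, 5, 0, 1, 0, 0, 5.0, 0, 1, 0, 0, 5, 0, 1, 0, 0, 0, 0, 1]

```text
t: 17.02
position: [0.4374, -0.036, 0.1809]
ee_rot: [0.508, -0.507, -0.492, 0.492]
ft_force: [0.4, -0.1, -0.8]
width: -0.002
```

```bash
python3 - <<'E'
from h import *
print(r.sense()['t'],r.sense()['position'],r.sense()['width'])
o=[]
for c in('scene','top'):
    s=snap(c,c+'5');P=cloud(s)
    for y0 in(.022,-.0405,-.103):
        m=(s['range_z']>0)&(np.hypot(P[...,0]-.59,P[...,1]-y0)<.022)&(P[...,2]>.072)&(P[...,2]<.13); Q=P[m]
        if len(Q): print(c,len(Q),((Q.max(0)+Q.min(0))/2).round(4),np.ptp(Q,0).round(3),np.percentile(Q[:,2],[75,95]).round(4))
    u,v=proj(s,[.585,-.041,.08]).astype(int)
    o.append(cv2.resize(s['frame'][v-40:v+40,u-40:u+40,::-1],(400,400),interpolation=cv2.INTER_CUBIC))
cv2.imwrite('pics/c5.png',np.hstack(o))
E
```

```text
17.025 [ 0.43738051 -0.03596176  0.18091046] -0.0016547877777070641
scene 115 [0.5911 0.0216 0.081 ] [0.032 0.029 0.017] [0.0861 0.0881]
scene 103 [ 0.5893 -0.0393  0.0809] [0.028 0.032 0.017] [0.0863 0.0882]
scene 101 [ 0.5876 -0.1019  0.0809] [0.028 0.03  0.018] [0.0862 0.0875]
top 96 [0.5922 0.0222 0.0808] [0.028 0.027 0.016] [0.086  0.0879]
top 100 [ 0.5891 -0.0394  0.0811] [0.027 0.027 0.017] [0.086  0.0876]
top 98 [ 0.5881 -0.1022  0.0813] [0.027 0.028 0.016] [0.0862 0.0877]
```

View pics/c5.png

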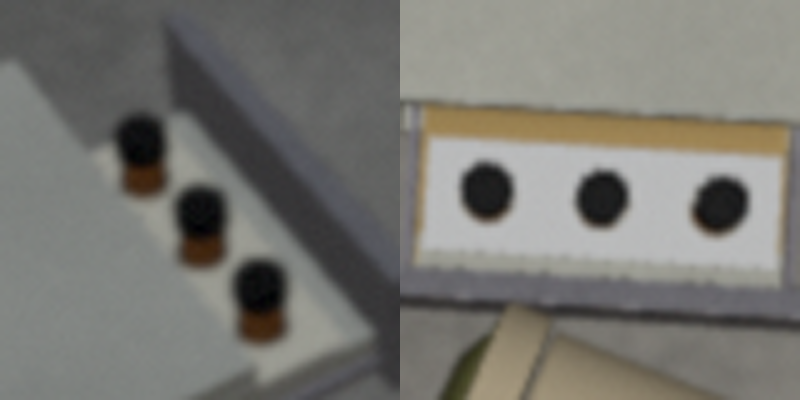

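All three caps stand level in a row, at crop (140,140), (200,212) and (260,287). Next I close the drawer.

>>> play_rows:
  commands: [-0.45, 4, 0, 0, 1, 0, 4, 0, 0, 1, 0, 3.4, -2, 0, 1, 0, 0, -3.5, 0, 1, 0, 0, -1.5, 0, 1]

```text
t: 17.75
position: [0.5127, -0.0436, 0.0659]
ee_rot: [-0.507, 0.508, 0.492, -0.492]
ft_force: [0.4, 1.1, -0.6]
width: -0.003
```

>>> play_rows:
  commands: [0, 0, -0.4, 0, 1, 0, 0, -0.4, 0, 1, 0, 0, -0.4, 0, 1, 0, 0, -0.4, 0, 1, 0, 0, -0.4, 0, 1]

```text
t: 18.38
position: [0.5289, -0.0438, 0.0665]
ee_rot: [0.509, -0.507, -0.492, 0.493]
ft_force: [-4.9, -1.2, -0.9]
width: 0.001
```

>>> play_rows:
  commands: [0, 0, -0.6, 0, 1, 0, 0, -0.7, 0, 1, 0, 0, -0.7, 0, 1, 0, 0, -0.7, 0, 1, 0, 0, -0.7, 0, 1]

```text
t: 19.0
position: [0.5628, -0.0449, 0.0665]
ee_rot: [0.509, -0.507, -0.491, 0.493]
ft_force: [-6.8, -1.3, 0.6]
width: -0.0
```

>>> play_rows:
  commands: [0, 0, -0.7, 0, 1, 0, 0, -0.6, 0, 1, 0, 0, -0.5, 0, 1, 0, 0, -0.3, 0, 1, 0, 0, 0, 0, 1]

```text
t: 19.62
position: [0.5842, -0.0456, 0.0665]
ee_rot: [0.508, -0.507, -0.492, 0.493]
ft_force: [-4.3, -1.8, -1.2]
width: 0.002
```

>>> play_rows:
  commands: [0, 0, -0.3, 0, 1, 0, 0, -0.3, 0, 1, 0, 0, -0.3, 0, 1, 0, 0, -0.2, 0, 1, 0, 0, 0, 0, 1]

```text
t: 20.25
position: [0.5954, -0.0459, 0.0665]
ee_rot: [0.508, -0.507, -0.492, 0.493]
ft_force: [-5.3, -1.1, -1.3]
width: -0.002
```

>>> play_rows:
  commands: [0, 0, -0.1, 0, 1, 0, 0, 0, 0, 1]

```text
t: 20.5
position: [0.5962, -0.046, 0.0665]
ee_rot: [0.508, -0.507, -0.492, 0.493]
ft_force: [-5.2, -1.0, -1.0]
width: 0.0
```

>>> play_rows:
  commands: [0, 0, -0.1, 0, 1, 0, 0, 0, 0, 1]

```text
t: 20.75
position: [0.5969, -0.0459, 0.0665]
ee_rot: [0.508, -0.507, -0.492, 0.493]
ft_force: [-7.5, -0.4, -0.1]
width: 0.001
```

>>> play_rows:
  commands: [0, 0, -0.06, 0, 1, 0, 0, 0, 0, 1]

```text
t: 21.0
position: [0.5969, -0.0459, 0.0665]
ee_rot: [0.509, -0.506, -0.491, 0.493]
ft_force: [-10.9, -1.7, 2.5]
width: -0.004
```

>>> play_rows:
  commands: [0, 0, -0.05, 0, 1, 0, 0, 0, 0, 1]

```text
t: 21.25
position: [0.5969, -0.046, 0.0665]
ee_rot: [0.509, -0.506, -0.491, 0.494]
ft_force: [-12.2, -1.4, 2.8]
width: -0.001
```

At the stop (12 N). I let go and back away.

>>> play_rows:
  commands: [0, 0, 1.0, 0, 1, 0, 0, 3, 0, 1, 0, 0, 5, 0, 1, 0, 0, 5, 0, 1, 0, -5, 0, 0, 1]

```text
t: 21.88
position: [0.4525, -0.0397, 0.114]
ee_rot: [0.512, -0.504, -0.49, 0.494]
ft_force: [2.5, -0.1, 0.6]
width: -0.001
```

>>> play_rows:
  commands: [0, -5, 0, 0, 1, 5.5, 0, 0, 0, 1, 5.5, 0, 0, 0, 1, 5.5, 0, 0, 0, 1, 0, 0, 0, 0, 1]

```text
t: 22.5
position: [0.4643, 0.1262, 0.1673]
ee_rot: [-0.506, 0.507, 0.494, -0.493]
ft_force: [0.5, -0.1, -0.0]
width: -0.001
```

```bash
python3 - <<'E'
from h import *
print(r.sense()['t'],r.sense()['position'],r.sense()['ft_force'])
o=[]
for c in('scene','top'):
    s=snap(c,c+'6');P=cloud(s)
    m=(s['range_z']>0)&(P[...,0]>.5)&(P[...,0]<.7)&(P[...,2]>.095)&(P[...,2]<.15);Q=P[m]
    print(c,[(round(float(y),2),round(float(np.percentile(Q[abs(Q[:,1]-y)<.01][:,0],1)),4)) for y in np.arange(-.15,.07,.04)])
    u,v=proj(s,[.585,-.041,.08]).astype(int)
    o.append(cv2.resize(s['frame'][v-70:v+70,u-70:u+70,::-1],(400,400),interpolation=cv2.INTER_CUBIC))
cv2.imwrite('pics/c6.png',np.hstack(o))
E
```

```text
22.5 [0.46434628 0.1262477  0.16727451] [ 0.48432705 -0.10364469 -0.02816276]
scene [(-0.15, 0.5993), (-0.11, 0.6018), (-0.07, 0.6033), (-0.03, 0.6037), (0.01, 0.6052), (0.05, 0.6058)]
top [(-0.15, 0.6001), (-0.11, 0.6014), (-0.07, 0.603), (-0.03, 0.6045), (0.01, 0.6052), (0.05, 0.606)]
```

View pics/c6.png

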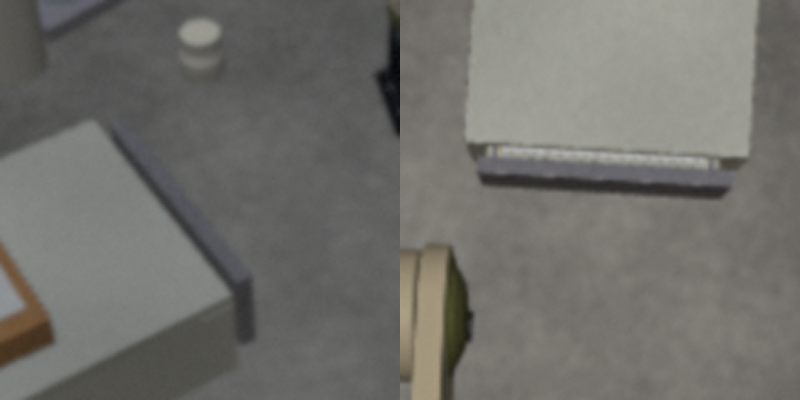

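The front reads about 1.5 mm farther out than at the start, but this check used a different x window for the percentile. I repeat it with the original window on both pictures.

```bash
python3 - <<'E'
from h import *
ys=np.arange(-.15,.07,.04)
for c in('scene','top'):
    s=snap(c,c+'7');P=cloud(s)
    m=(s['range_z']>0)&(P[...,0]>.55)&(P[...,0]<.95)&(abs(P[...,1]+.045)<.2)&(P[...,2]>.095)&(P[...,2]<.15);Q=P[m]
    print(c,[(round(float(y),2),round(float(np.percentile(Q[abs(Q[:,1]-y)<.01][:,0],1)),4)) for y in ys])
    a=cv2.imread(f'pics/{c}0.png').astype(int);b=cv2.imread(f'pics/{c}7.png').astype(int)
    u,v=proj(s,[.603,-.041,.1]).astype(int); w=(slice(v-8,v+8),slice(u-20,u+20))
    print('shift px',cv2.phaseCorrelate(*[x[v-24:v+24,u-24:u+24].mean(2).astype(np.float32) for x in(a,b)]),'absdiff',abs(a[w]-b[w]).mean())
print(r.sense()['t'])
E
```

```text
scene [(-0.15, 0.6024), (-0.11, 0.6025), (-0.07, 0.6048), (-0.03, 0.6063), (0.01, 0.6073), (0.05, 0.61)]
shift px ((-0.003878302631136421, -0.02866470732567805), 0.9940692207051648) absdiff 2.775520833333333
top [(-0.15, 0.6014), (-0.11, 0.603), (-0.07, 0.6045), (-0.03, 0.6062), (0.01, 0.6065), (0.05, 0.6078)]
shift px ((-0.020056403653612165, -0.05076738950008419), 1.0087516320248444) absdiff 1.071875
22.7
```

With the same window the front is where it was at the start, so the drawer is flush and latched. The arm is clear.

```bash
python3 -c "
from bench import r
print(r.hand_in())"
```

```text
the job is handed in; nothing more can be done
None
```

The amber vial is in the middle hole of the vial drawer, and the drawer is shut and latched. The job was handed in at about 23 s of the 72 s allowed; hand-in gives no verdict.

- **Opening:** I pressed the front to the stop. The last reading there was about 10 N along the push and 12.6 N in total, and the drawer sprang out fully.
- **Vial:** I picked the amber vial by its cap, lowered it until it touched the hole floor (about 3.4 N) and released it. Both cameras then showed all three caps upright and at the same height, with the middle one within about 1.5 mm of the hole's centre.
- **Closing:** I pushed the drawer home to its stop, about 12.6 N at most, and backed off.

**Last checks:**
- My first flushness check read about 1.5 mm too far out because I had measured over a different area than at the start. Repeated the same way as at the start, the front matched its starting position to within about 0.5 mm in both cameras.
- The arm stood clear of everything. I sampled forces only at the end of each move, so brief peaks in between are not recorded.
- The vials can't be seen with the drawer shut, and I did not measure the other things on the bench again. The arm kept clear of them, and none of the pictures showed any disturbed.

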